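# Walk a heat sink round to the stop rail

### The job

Without gripping or lifting it, walk the heavy heat sink round with pushes at its corners until its copper face looks squarely at the aluminium stop rail with a clear gap still between them. Then push it straight on until the whole copper face lies flush against the rail, neither end sticking out past the rail's ends. Leave the multimeter, solder spool, screwdriver and flux jar where they are, and finish clear of everything.

Things in the scene. Friction and masses are not known exactly. Their poses are not given: they have to be found in the camera images.
- heatsink: Loose finned block, 0.6 to 1 kg, 100 mm along own x, 130 mm along own y, 50 mm high. Origin: centre of underside. The +x face is copper; dark upright fins behind it, too close for fingers, end in flat faces. Starts turned 45 to 90 degrees anticlockwise (from above) from facing the rail. Slides and turns under 4 to 12 N and stops when the push stops.
- copper_mid (a point): Middle of the bottom edge of the heat sink's copper face, 50 mm from its origin; axes as the heat sink, x pointing straight out of the face. The copper plate is 10 mm thick and shows from above as a strip along one 130 mm edge.
- copper_left (a point): Bottom corner of the copper face at the heat sink's own +y end, 65 mm from copper_mid. A push square to a face, 55 mm to one side of the heat sink's centre, turns it about a point some 120 mm on the other side of the centre (42 mm: 160 mm), so its centre shifts as it turns.
- copper_right (a point): Bottom corner of the copper face at the heat sink's own -y end, 65 mm from copper_mid.
- rail: Aluminium stop rail fixed to the bench, 30 mm thick along its own x, 240 mm long along its own y, 30 mm high. Origin: centre of the underside. Own +x points away from the work; the stop face is towards the robot, at x = -15 mm. The blue mat drawn under the work is flat and no obstacle.
- rail_face (a point): Middle of the bottom edge of the rail's stop face; axes as the rail: +x goes into the rail, y along it. The job is done when heatsink x is parallel to this x and the copper face touches this face.
- multimeter: Yellow multimeter lying beside the work, on the rail's +y side: 190 by 90 mm, 48 mm high to its dial. Leave alone. Origin: centre of the underside.
- spool: Red solder spool standing beside the work, on the rail's -y side: 54 mm across, 45 mm high. Leave alone. Origin: centre of the underside.
- screwdriver: Screwdriver with a red handle, 170 mm long, lying flat on the bench beyond the spool, on the rail's -y side. Leave alone.
- flux: Small flux jar behind the rail, 36 mm across, 70 mm high. Leave alone. Origin: centre of the underside.
There are look-alikes about, which are no part of the job. Of the things shaped like the heatsink, the dark steel one is meant.

How it is judged (in metres and radians):
On the way:
1. the copper face looks at the rail within 10 degrees, both its corners still more than 5 mm clear of the rail's face (angle between the x axis of heatsink and the x axis of rail_face, either way round below 0.175 rad and x of each of copper_left, copper_right in the frame of rail_face below -0.005 m), for 0.2 s.
At the end, for the whole second after the job is handed in: Both ends of the copper face are within 4 mm of the rail's stop face, the face's middle within 57 mm of the rail's middle along it (so neither end sticks out), and the heat sink rests flat and still on the bench (x of each of copper_left, copper_right in the frame of rail_face above -0.004 m and x of copper_mid in the frame of rail_face below 0.004 m and y of copper_mid in the frame of rail_face between -0.057 and 0.057 m and height (world z) of heatsink below 0.004 m and angle between heatsink's own z axis and vertical below 0.05 rad and linear speed of heatsink below 0.01 m/s); the robot touches nothing.
It fails at once if the heat sink is lifted more than 8 mm (height (world z) of heatsink above 0.008 m).
It fails at once if the heat sink is tipped more than 8 degrees (angle between heatsink's own z axis and vertical above 0.14 rad).
It fails at once if the multimeter, solder spool, screwdriver or flux jar is moved more than 15 mm (distance of any of multimeter, spool, screwdriver, flux from where it was at the start of the episode above 0.015 m).
It also fails if it takes over 72 s, if anything falls off the work surface, if the arm or the gripper's body presses on something with over 40 N, if the wrist force passes 120 N, or if a joint passes its speed limit or range.

### The arm

A 6-joint arm with a two-finger parallel gripper is mounted at the origin on the work surface. World frame = base frame: x ahead of the robot, y to its left, z up, the work surface at z = 0. Lengths are in mm, angles in rad, forces in N, time in s.
With the tool pointing down it reaches from about 350 to 875 mm from the base axis. Payload 4.2 kg.
Tool frame: the origin (TCP) lies midway between the tips of the shut fingers; the grasp point (between the pads) lies 19 mm behind it; z points along the fingers, y is the line along which they close (so a half turn about z gives the same grasp; the last joint's range is limited). The gripper opens to 85 mm and grips with 20 to 120 N. Pads are 22 mm wide; open, the fingers measure 114 mm over their backs; the gripper's body (76 mm by 85 mm) begins 54 mm behind the grasp point. The pads swing forward as they close: fully open they stand 13 mm farther back than shut.
Start: joints at [-1.033, 0.385, 0.008, 0, -1.194, -0.259], TCP at [172.018, -600.84, 231.312] pointing down, gripper open.
Joint ranges: [-3.14, 3.14], [-1.21, 2.06], [-1.07, 1.41], [-3.16, 2.05], [-2.99, -0.16], [-3.1, 3.1]. Speed limits (rad/s): [2.79, 2.79, 3.14, 3.14, 3.14, 3.14].

### API

Orientations are given as a unit quaternion [x, y, z, w].
In Python, from bench import read_state, get_image, job_done gives the robot as it stands.
- The arm moves only by the tool servo_tool, never from a script. Its arguments are lists of equal length, an entry for each row: "rotation": the turn, a rotation vector about the world's x, y, z scaled (see below), a list of three; "slide": the shift along the world's x, y, z scaled (see below), a list of three; "grip": the opening, from -1 (shut) to 1 (fully open). In form: {"rotation": [[rx, ry, rz], ...], "slide": [[tx, ty, tz], ...], "grip": [grip, ...]}. A call has 1 to 8 rows; each row is the pose to reach, as a shift and turn from the pose commanded when the call began, turning the shorter way round; what a row does not reach only later rows make up. The controller multiplies each number of a shift by 0.2 m and each number of a turn by 360 degrees. A row lasts 1/8 s, in which the tool goes at most 62.5 mm and 10.7 degrees, less where a joint would pass 70% of its speed; a pose out of reach is approached as far as the arm can. A call with a number of a shift or a turn outside -1 to 1 is refused whole. A call with a gripper value outside its range is refused whole. The fingers move at their own pace and stop on an object; the grip force is fixed at half the most. Time passes only in rows, so rows that repeat a pose let the fingers close. It gives the time, the measured TCP pose, the force, the opening and the grip force at its end, in the units of the state.
- read_state(): the state, without advancing time (a new reading comes with each control period).
- get_image(name): name is "scene" or "top" or "wrist"; returns a dict with "image" (400x640x3 uint8, red, green, blue), "depth" (400x640 float32, mm along the optical axis (not along the pixel's ray), 0 where there is no reading), "camera_matrix" (3x3 intrinsics, pixels), "rvec" (rotation vector, rad) and "tvec" (3), from world to camera coordinates, as OpenCV has them; the wrist camera has in their place "hand_eye" (4x4, takes a point from camera to tool coordinates, whose origin is the TCP and whose axes are the flange's). Camera axes: x right, y down, z forward; pixel columns grow to the right and rows downward; lengths in mm; the calibration is good to about 2 mm. The wrist camera is an equidistant fisheye: a pixel r from the principal point sees the ray r / f radians off the axis. A picture is of the moment at which its call begins: read the wrist's pose just before it.
- job_done(): hands the job in; it is judged then, once.
The state is a dict: "clock": time; "joints": joint angles; "joint_vel": joint speeds; "joint_efforts": joint torques, N m; "position": TCP position; "ee_rot": TCP orientation; "contact_force": force on the tool from outside, world axes, zero at the start; "wrist_torque": the same for the moment, N m; "gripper_width": finger opening in mm; "grasp_force": force on a finger pad.
Only numpy, scipy, OpenCV 4.12 (cv2) and the standard library are available. Lean on these libraries where they do the work, as an engineer would, in place of code of your own. Each camera call takes 0.05 s, during which the arm holds its last target. There are 200 camera calls.

## Working session

There is one attempt and no reset: what is moved stays moved. The work goes in short steps, Python scripts to look and compute and a tool call to move; the robot and the scene stay as the last step left them, time stands still between calls to the robot, and variables do not carry over. Pictures are saved under pics/ and viewed, at most 10 in all, crops included, and the job is handed in when it is done.

Besides the shell and the picture viewer there is one more tool, called by a JSON object that holds its "op" and its "data", one argument or row to a line. servo_tool: Moves the arm, as the interface text tells. Shifts and turns lie within -1 to 1; 1 stands for 0.2 m of shift or 360 degrees of turn. Its arguments: {"type":"object","properties":{"rotation":{"type":"array","items":{"type":"array","items":{"type":"number","minimum":-1,"maximum":1}}},"slide":{"type":"array","items":{"type":"array","items":{"type":"number","minimum":-1,"maximum":1}}},"grip":{"type":"array","items":{"type":"number"}}},"required":["rotation","slide","grip"]}

```bash
mkdir -p pics
cat > h.py <<'E'
import numpy as np, cv2
from bench import read_state, get_image, job_done
def snap(n,f):
    d=get_image(n); cv2.imwrite('pics/'+f,d['image'][:,:,::-1]); np.savez('pics/'+f+'.npz',**d); return d
def load(f): return dict(np.load('pics/'+f+'.npz'))
def p2w(d,u,v,z=None):
    R,_=cv2.Rodrigues(d['rvec']); t=d['tvec'].reshape(3); K=d['camera_matrix']
    r=np.linalg.inv(K)@[u,v,1]; c=-R.T@t; w=R.T@r
    s=(z-c[2])/w[2] if z is not None else float(d['depth'][int(v),int(u)])
    return c+s*w
E
python3 - <<'E'
from h import *
d=snap('top','t1.png'); snap('scene','s1.png')
print(d['camera_matrix'],d['rvec'],d['tvec'],read_state())
E
```

```text
[[366.70363072   0.         319.70257453]
 [  0.         366.70363072 198.12345398]
 [  0.           0.           1.        ]] [ 2.18985516e+00 -2.19987635e+00  1.48316908e-03] [ 30.52463973 559.79689532 882.99432166] {'clock': 0.1, 'joints': array([-1.03343740e+00,  3.85511525e-01,  6.76596565e-03, -4.35410553e-04,
       -1.19402558e+00, -2.58571900e-01]), 'joint_vel': array([-0.00082802, -0.0016456 ,  0.00240509,  0.00207534,  0.00107764,
        0.00033974]), 'joint_efforts': array([-1.36653267e-03, -3.93318987e+01,  1.88929135e+01,  4.19800624e+00,
       -2.58291009e-03,  4.70780407e-06]), 'position': array([ 171.84775147, -600.36383459,  230.31304875]), 'ee_rot': array([-1.38862948e-01,  9.90311095e-01,  9.88661884e-04, -1.96120368e-04]), 'contact_force': array([-0.1680986 , -0.02617763, -0.66634823]), 'wrist_torque': array([-0.00863668,  0.01915988,  0.03171035]), 'grasp_force': 0.0, 'gripper_width': 85.43650404502365}
```

View pics/t1.png

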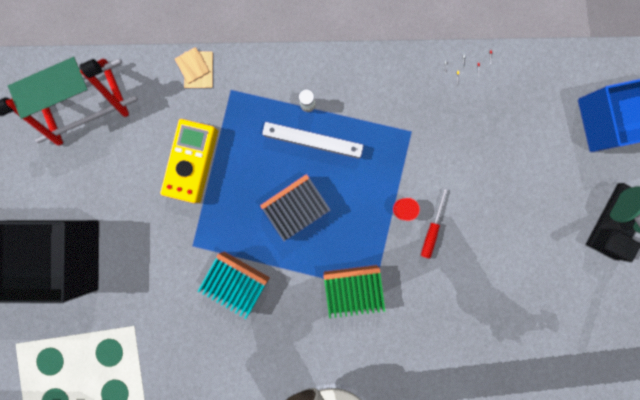

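View pics/s1.png

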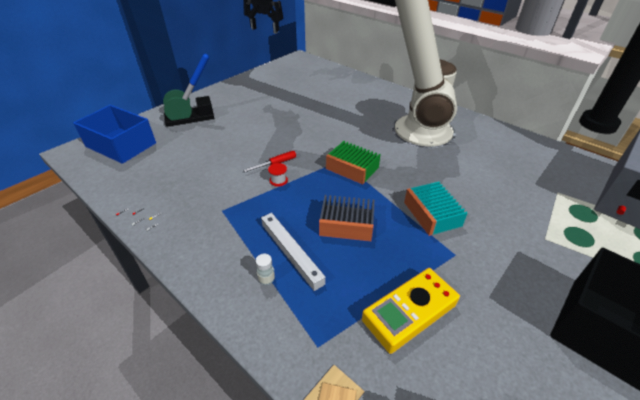

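Three blocks share the heat sink's shape: teal (235,285), green (355,292) and dark (297,207). The dark grey one on the mat fits "dark steel". The rail runs (264,129)-(362,151), with the flux jar at (306,98), the spool at (406,209), the multimeter at (188,162) and the screwdriver at (435,225). An enlarged crop will confirm this.

Run:
```python
from h import *
i=cv2.imread('pics/t1.png')[90:250,160:440]
i=i[:,:266]; cv2.imwrite('pics/c1.png',cv2.resize(i,None,fx=3,fy=3,interpolation=cv2.INTER_CUBIC))
```

```text
(no output)
```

View pics/c1.png

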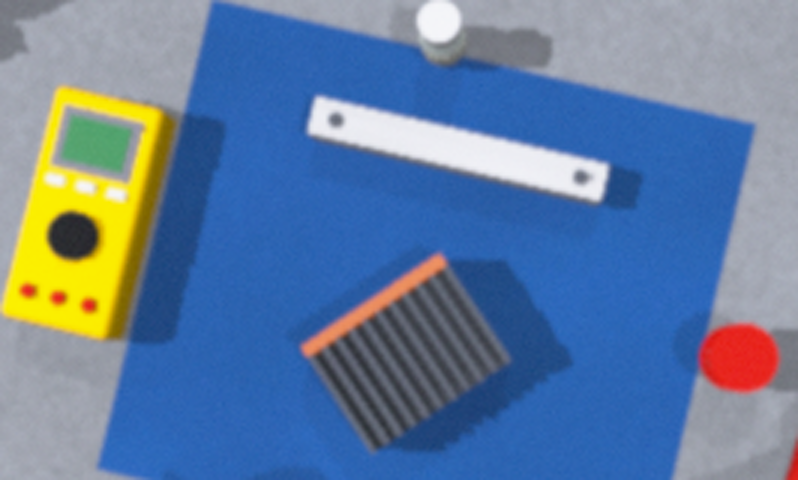

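```bash
cat >> h.py <<'E'
def poly(d,mask,z):
    c,_=cv2.findContours(mask.astype(np.uint8),cv2.RETR_EXTERNAL,cv2.CHAIN_APPROX_NONE)
    c=max(c,key=cv2.contourArea).reshape(-1,2)
    return np.array([p2w(d,u,v,z)[:2] for u,v in c],np.float32)
def copper(d):
    "copper strip on top: rect centre, size, angle in world"
    h=cv2.cvtColor(d['image'],cv2.COLOR_RGB2HSV); m=(h[...,0]<16)&(h[...,1]>90)&(h[...,2]>100)
    m=m.astype(np.uint8); m[:90]=0; m[250:]=0; m[:,:225]=0; m[:,380:]=0
    return m
def sink(d):
    m=copper(d); P=poly(d,m,50.)
    c,s,a=cv2.minAreaRect(P); b=cv2.boxPoints((c,s,a))
    e=[b[1]-b[0],b[2]-b[1]]; e=max(e,key=np.linalg.norm)
    if e[1]<0:e=-e
    e/=np.linalg.norm(e); x=np.array([e[1],-e[0]])
    return np.array(c),s,np.degrees(np.arctan2(x[1],x[0])),x,e
E
python3 - <<'E'
from h import *
d=load('t1.png')
f=lambda L,z:np.array([p2w(d,160+(u-1)/3,90+(v-1)/3,z)[:2] for u,v in L])
H=f([(302,350),(443,255),(511,358),(375,451)],50); R=f([(316,97),(610,162),(602,202),(308,133)],30)
for n,P in(('sink',H),('rail',R)):
    print(n,P.round(1).tolist(),P.mean(0),np.linalg.norm(P-np.roll(P,-1,0),axis=1))
    v=P[0]+P[3]-P[1]-P[2]; print(np.degrees(np.arctan2(-v[0],v[1])))
c,s,a,x,e=sink(d); print(c,s,a,'centre',c-45*x)
print('spool',f([(738,358)],45),'flux',f([(440,20)],70),'meter',f([(60,88),(168,108),(108,338),(4,314)],40).tolist())
for u,v in((297,207),(313,140),(406,209),(250,180)): print(p2w(d,u,v))
i=d['image']
h=cv2.cvtColor(i,cv2.COLOR_RGB2HSV)
m=(h[...,1]<60)&(h[...,2]>170); m[:118]=0;m[165:]=0;m[:,:255]=0;m[:,375:]=0
print(cv2.minAreaRect(poly(d,m,30.)))
E
```

```text
sink [[540.4, 165.0], [613.4, 55.4], [533.5, 3.2], [462.3, 108.4]] [537.38593875  82.97180904] [131.67562551  95.42039137 127.06454921  96.45520479]
33.88970567584399
rail [[742.2, 157.6], [688.0, -75.9], [656.4, -69.3], [713.4, 164.0]] [699.98452426  44.07145329] [239.62479748  32.35284871 240.16524007  29.50218893]
-13.392692955881246
[573.78387451 108.48045349] (12.008010864257812, 127.58011627197266) 33.819344 centre [536.39802933  83.43452454]
spool [[ 532.77660069 -171.76904396]] flux [[790.54742966  55.87938351]] meter [[749.0796251533814, 359.7444299876319], [732.249900489292, 273.34134975157843], [550.5489703439861, 320.3089806258972], [569.8917716845622, 403.3111436093282]]
[538.58715158  82.80013844  13.59185325]
[698.06200177  42.82928627  28.90732394]
[ 532.77234174 -172.60311163   44.67526063]
[ 6.05765310e+02  2.00121626e+02 -5.32222492e-01]
((699.8441772460938, 44.56523895263672), (240.85543823242188, 30.9887752532959), 76.28656768798828)
```

The crop confirms it: the dark fins sit behind a copper strip from crop (302,350) to (443,255). The sink is centred at (537,83) and faces 33.8°. The rail's face is centred at (685,48) with its x axis at -13.6°. Now I approach behind the sink with the gripper shut.

{"op": "servo_tool", "data": {
  "rotation": [
    [0, 0, 0.02],
    [0, 0, 0.0494],
    [0, 0, 0.0494],
    [0, 0, 0.0494]
  ],
  "slide": [
    [0.18, 0.25, 0],
    [0.37, 0.5, 0],
    [0.56, 0.75, 0],
    [0.75, 1, 0]
  ],
  "grip": [-1, -1, -1, -1]
}}

```text
clock: 0.6
position: [322.2, -399.8, 231.0]
ee_rot: [-0.29, 0.957, 0.0, -0.0]
contact_force: [0.6, -0.3, -0.2]
gripper_width: 12.3
grasp_force: 0.0
```

{"op": "servo_tool", "data": {
  "rotation": [
    [0, 0, 0],
    [0, 0, 0],
    [0, 0, 0],
    [0, 0, 0]
  ],
  "slide": [
    [0.16, 0.25, 0],
    [0.32, 0.5, 0],
    [0.5, 0.75, 0],
    [0.65, 1, 0]
  ],
  "grip": [-1, -1, -1, -1]
}}

```text
clock: 1.1
position: [452.3, -199.7, 231.1]
ee_rot: [-0.29, 0.957, 0.0, -0.0]
contact_force: [1.0, -0.4, 0.2]
gripper_width: 0.0
grasp_force: 0.0
```

{"op": "servo_tool", "data": {
  "rotation": [
    [0, 0, 0],
    [0, 0, 0],
    [0, 0, 0],
    [0, 0, 0]
  ],
  "slide": [
    [0, 0.3, 0],
    [0, 0.6, 0],
    [0, 0.9, 0],
    [0, 1, 0]
  ],
  "grip": [-1, -1, -1, -1]
}}

```text
clock: 1.6
position: [451.0, 1.1, 231.2]
ee_rot: [-0.292, 0.956, 0.0, -0.0]
contact_force: [0.4, -0.5, 0.7]
gripper_width: 0.1
grasp_force: 0.0
```

{"op": "servo_tool", "data": {
  "rotation": [
    [0, 0, 0],
    [0, 0, 0],
    [0, 0, 0]
  ],
  "slide": [
    [0, 0.25, -0.1],
    [0, 0.42, -0.3],
    [0, 0.42, -0.45]
  ],
  "grip": [-1, -1, -1]
}}

```text
clock: 1.98
position: [450.9, 84.2, 139.9]
ee_rot: [-0.292, 0.956, 0.0, -0.0]
contact_force: [1.3, 0.4, -0.4]
gripper_width: 0.0
grasp_force: 0.0
```

{"op": "servo_tool", "data": {
  "rotation": [
    [0, 0, 0],
    [0, 0, 0],
    [0, 0, 0]
  ],
  "slide": [
    [-0.02, -0.015, -0.3],
    [-0.02, -0.015, -0.6],
    [-0.02, -0.015, -0.65]
  ],
  "grip": [-1, -1, -1]
}}

```text
clock: 2.35
position: [444.7, 77.9, 8.2]
ee_rot: [-0.29, 0.957, -0.001, -0.005]
contact_force: [0.4, -0.5, 0.2]
gripper_width: 0.1
grasp_force: 0.0
```

```bash
cat >> h.py <<'E'
def arc(C,ang,tool,cor,th,n):
    "tool positions: tool fixed in block frame at `tool`, block turning about block point cor by th deg"
    r=lambda a:np.array([[np.cos(a),-np.sin(a)],[np.sin(a),np.cos(a)]])
    a=np.radians(ang); O=C+r(a)@np.array(cor)
    s=read_state()['position'][:2]; print('tool',s,read_state()['contact_force'])
    for t in np.linspace(0,th,n):
        A=r(a+np.radians(t)); p=O+A@(np.array(tool)-cor)
        print(round(t,1),'rot',round(t/360,4),'slide',((p-s)/200).round(3),'block',(O-A@np.array(cor)).round(1))
E
python3 - <<'E'
from h import *
arc(np.array([536.9,83.2]),33.8,(-61,48),(0,-135),-32,9)
E
```

```text
tool [444.68142177  77.8881713 ] [ 0.39763763 -0.48826276  0.23068579]
0.0 rot 0.0 slide [0.074 0.056] block [536.9  83.2]
-4.0 rot -0.0111 slide [0.117 0.108] block [544.9  88.2]
-8.0 rot -0.0222 slide [0.164 0.157] block [553.2  92.6]
-12.0 rot -0.0333 slide [0.214 0.202] block [561.9  96.4]
-16.0 rot -0.0444 slide [0.266 0.244] block [570.7  99.6]
-20.0 rot -0.0556 slide [0.322 0.281] block [579.8 102.1]
-24.0 rot -0.0667 slide [0.38  0.315] block [589. 104.]
-28.0 rot -0.0778 slide [0.441 0.345] block [598.4 105.3]
-32.0 rot -0.0889 slide [0.503 0.371] block [607.8 106. ]
```

{"op": "servo_tool", "data": {
  "rotation": [
    [0, 0, 0],
    [0, 0, 0],
    [0, 0, -0.0055],
    [0, 0, -0.0111],
    [0, 0, -0.0166],
    [0, 0, -0.0222],
    [0, 0, -0.0278],
    [0, 0, -0.0333]
  ],
  "slide": [
    [0.05, 0.037, 0],
    [0.074, 0.056, 0],
    [0.095, 0.082, 0],
    [0.117, 0.108, 0],
    [0.14, 0.133, 0],
    [0.164, 0.157, 0],
    [0.189, 0.18, 0],
    [0.214, 0.202, 0]
  ],
  "grip": [-1, -1, -1, -1, -1, -1, -1, -1]
}}

```text
clock: 3.35
position: [489.6, 119.7, 12.9]
ee_rot: [-0.188, 0.982, -0.0, -0.001]
contact_force: [-6.9, -1.7, 6.2]
gripper_width: 0.2
grasp_force: 3.8
```

Run:
```python
from h import *
d=snap('top','t2.png'); c,s,a,x,e=sink(d); print(c,s,a,c-45*x); print(read_state()['position'],read_state()['contact_force'])
```

```text
[603.95068359 104.05383301] (11.93398380279541, 127.58425903320312) 14.121356 [560.31053543  93.07489109]
[490.25200195 120.13792066  12.86091146] [-4.92765055 -0.94671642  3.03353626]
```

The sink has turned 19.7° and is now at 14.1°, centred at (560,93). I'll keep pushing in the same way with the tool realigned.

Run:
```python
from h import *
arc(np.array([560.3,93.1]),14.1,(-61,50),(0,-100),-28,8)
```

```text
tool [490.25200195 120.13792066] [-4.92765055 -0.94671642  3.03353626]
0.0 rot 0.0 slide [-0.006  0.033] block [560.3  93.1]
-4.0 rot -0.0111 slide [0.04  0.065] block [567.1  94.6]
-8.0 rot -0.0222 slide [0.089 0.093] block [574.   95.5]
-12.0 rot -0.0333 slide [0.14  0.118] block [581.  96.]
-16.0 rot -0.0444 slide [0.192 0.14 ] block [588.   96.1]
-20.0 rot -0.0556 slide [0.246 0.157] block [594.9  95.6]
-24.0 rot -0.0667 slide [0.301 0.171] block [601.9  94.6]
-28.0 rot -0.0778 slide [0.356 0.181] block [608.7  93.2]
```

{"op": "servo_tool", "data": {
  "rotation": [
    [0, 0, 0],
    [0, 0, -0.021],
    [0, 0, -0.021],
    [0, 0, -0.027],
    [0, 0, -0.032],
    [0, 0, -0.038],
    [0, 0, -0.043],
    [0, 0, -0.043]
  ],
  "slide": [
    [-0.04, 0.02, 0],
    [-0.04, 0.033, 0],
    [0.006, 0.036, 0],
    [0.028, 0.052, 0],
    [0.05, 0.068, 0],
    [0.075, 0.082, 0],
    [0.098, 0.096, 0],
    [0.098, 0.096, 0]
  ],
  "grip": [-1, -1, -1, -1, -1, -1, -1, -1]
}}

```text
clock: 4.4
position: [509.7, 139.1, 11.5]
ee_rot: [-0.056, 0.998, -0.0, -0.0]
contact_force: [-4.4, 0.4, 2.1]
gripper_width: -0.0
grasp_force: 2.0
```

```bash
cat >> h.py <<'E'
def rep(f):
    d=snap('top',f); c,s,a,x,e=sink(d); C=c-45*x; q=read_state()
    ra=np.radians(-13.6); ex=np.array([np.cos(ra),np.sin(ra)]); ey=np.array([-ex[1],ex[0]]); r=C-[685.4,47.8]
    t=q['position'][:2]-C
    o=q['ee_rot']; ta=np.degrees(2*np.arctan2(o[1],o[0]))-180
    print('C',C.round(1),'size',np.round(s,1),'ang',round(a,1),'| rail x,y',(r@ex).round(1),(r@ey).round(1),'ang',round(a+13.6,1),'| tool in block',(t@x).round(1),(t@e).round(1),'tool ang',ta.round(1),'pos',q['position'].round(1),'F',q['contact_force'].round(1),q['clock'])
    return C,a
E
python3 - <<'E'
from h import *
rep('t3.png')
E
```

```text
C [574.1  93.2] size [ 11.6 126.4] ang 3.2 | rail x,y -118.9 18.0 ang 16.8 | tool in block -61.7 49.4 tool ang 6.4 pos [509.7 139.1  11.5] F [-3.4  1.   1.1] 4.45
```

Run:
```python
from h import *
arc(np.array([574.1,93.2]),3.2,(-61,50),(0,-90),-16,5)
```

```text
tool [509.74303485 139.08272253] [-3.41484358  0.95498712  1.12641107]
0.0 rot 0.0 slide [0.003 0.003] block [574.1  93.2]
-4.0 rot -0.0111 slide [0.052 0.025] block [580.4  93.3]
-8.0 rot -0.0222 slide [0.102 0.044] block [586.7  93. ]
-12.0 rot -0.0333 slide [0.153 0.06 ] block [592.9  92.3]
-16.0 rot -0.0444 slide [0.205 0.071] block [599.1  91.1]
```

{"op": "servo_tool", "data": {
  "rotation": [
    [0, 0, -0.009],
    [0, 0, -0.014],
    [0, 0, -0.02],
    [0, 0, -0.025],
    [0, 0, -0.031],
    [0, 0, -0.037],
    [0, 0, -0.042],
    [0, 0, -0.042]
  ],
  "slide": [
    [0.003, 0.003, 0],
    [0.028, 0.015, 0],
    [0.052, 0.025, 0],
    [0.077, 0.035, 0],
    [0.102, 0.044, 0],
    [0.128, 0.052, 0],
    [0.153, 0.06, 0],
    [0.153, 0.06, 0]
  ],
  "grip": [-1, -1, -1, -1, -1, -1, -1, -1]
}}

```text
clock: 5.45
position: [541.2, 151.4, 11.4]
ee_rot: [0.076, 0.997, 0.0, 0.001]
contact_force: [-1.5, 0.2, -0.5]
gripper_width: 0.1
grasp_force: 1.1
```

Run:
```python
from h import *
C,a=rep('t4.png')
arc(C,a,(-61,50),(0,-90),-8,5)
```

```text
C [590.5  89.2] size [129.4  13.2] ang -11.7 | rail x,y -101.9 17.9 ang 1.9 | tool in block -60.9 50.9 tool ang -8.8 pos [541.2 151.4  11.4] F [-0.6  1.5  0.6] 5.5
tool [541.22586398 151.42059952] [-0.64898084  1.48506882  0.58283174]
0.0 rot 0.0 slide [-0.001 -0.004] block [590.5  89.2]
-2.0 rot -0.0056 slide [0.025 0.001] block [593.6  88.5]
-4.0 rot -0.0111 slide [0.051 0.005] block [596.6  87.7]
-6.0 rot -0.0167 slide [0.078 0.008] block [599.6  86.8]
-8.0 rot -0.0222 slide [0.104 0.01 ] block [602.6  85.8]
```

The sink is 1.9° off facing the rail with a 52 mm gap, so the waypoint is met. Next I back off, open the fingers and line them up to push with both at once.

{"op": "servo_tool", "data": {
  "rotation": [
    [0, 0, 0],
    [0, 0, -0.0133],
    [0, 0, -0.0133],
    [0, 0, -0.0133],
    [0, 0, -0.0133],
    [0, 0, -0.0133],
    [0, 0, -0.0133],
    [0, 0, -0.0133]
  ],
  "slide": [
    [-0.146, 0.035, 0],
    [-0.17, -0.1, 0],
    [-0.196, -0.204, 0],
    [-0.196, -0.204, 0],
    [-0.196, -0.204, 0],
    [-0.196, -0.204, 0],
    [-0.196, -0.204, -0.03],
    [-0.196, -0.204, -0.04]
  ],
  "grip": [-1, -1, 1, 1, 1, 1, 1, 1]
}}

```text
clock: 6.5
position: [501.0, 110.4, 2.7]
ee_rot: [0.118, 0.993, -0.0, -0.0]
contact_force: [0.2, 1.0, 0.3]
gripper_width: 85.4
grasp_force: 0.0
```

Run:
```python
from h import *
rep('t5.png'); print(read_state()['gripper_width'])
```

```text
C [590.5  89.2] size [129.4  13.2] ang -11.7 | rail x,y -101.9 17.9 ang 1.9 | tool in block -92.0 2.4 tool ang -13.6 pos [500.9 110.3   2.6] F [-0.4  0.2 -0.2] 6.55
85.43319337910081
```

View pics/t5.png

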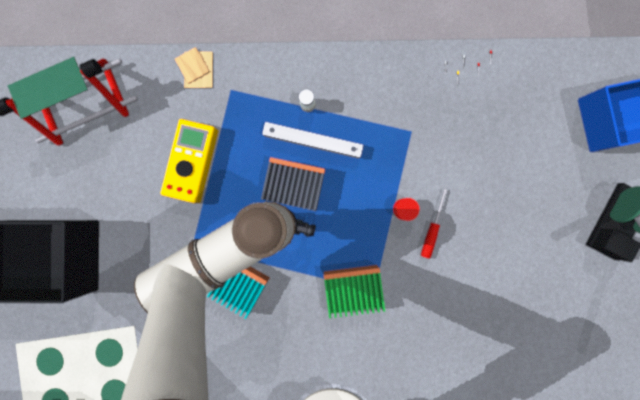

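The picture shows the sink at (293,185) facing the rail, with the gripper behind it at (265,230) and the neighbours untouched. Now I push along the rail's x axis.

{"op": "servo_tool", "data": {
  "rotation": [
    [0, 0, 0],
    [0, 0, 0],
    [0, 0, 0],
    [0, 0, 0],
    [0, 0, 0],
    [0, 0, 0],
    [0, 0, 0],
    [0, 0, 0]
  ],
  "slide": [
    [0.0486, -0.0118, 0],
    [0.0972, -0.0235, 0],
    [0.136, -0.033, 0],
    [0.17, -0.041, 0],
    [0.204, -0.0494, 0],
    [0.24, -0.058, 0],
    [0.28, -0.068, 0],
    [0.316, -0.0764, 0]
  ],
  "grip": [1, 1, 1, 1, 1, 1, 1, 1]
}}

```text
clock: 7.55
position: [561.2, 94.0, 3.2]
ee_rot: [0.119, 0.993, -0.001, -0.004]
contact_force: [-8.5, 2.0, 8.2]
gripper_width: 85.5
grasp_force: 5.0
```

Run:
```python
from h import *
rep('t6.png')
```

```text
C [621.4  80.5] size [129.   12.8] ang -13.7 | rail x,y -69.9 16.8 ang -0.1 | tool in block -60.2 -0.9 tool ang -13.7 pos [562.6  93.9   3.2] F [-4.8  1.   3.6] 7.6
```

{"op": "servo_tool", "data": {
  "rotation": [
    [0, 0, 0],
    [0, 0, 0],
    [0, 0, 0],
    [0, 0, 0],
    [0, 0, 0],
    [0, 0, 0],
    [0, 0, 0]
  ],
  "slide": [
    [0.015, -0.0036, 0],
    [0.03, -0.0072, 0],
    [0.045, -0.0109, 0],
    [0.06, -0.0145, 0],
    [0.07, -0.017, 0],
    [0.08, -0.0193, 0],
    [0.08, -0.0193, 0]
  ],
  "grip": [1, 1, 1, 1, 1, 1, 1]
}}

```text
clock: 8.48
position: [577.5, 90.2, 3.1]
ee_rot: [0.119, 0.993, -0.001, -0.003]
contact_force: [-7.9, 1.6, 6.7]
gripper_width: 85.1
grasp_force: 4.0
```

{"op": "servo_tool", "data": {
  "rotation": [
    [0, 0, 0],
    [0, 0, 0],
    [0, 0, 0]
  ],
  "slide": [
    [0.006, -0.0015, 0],
    [0.012, -0.003, 0],
    [0.012, -0.003, 0]
  ],
  "grip": [1, 1, 1]
}}

```text
clock: 8.85
position: [579.2, 89.7, 3.1]
ee_rot: [0.119, 0.993, -0.001, -0.004]
contact_force: [-9.7, 3.4, 7.9]
gripper_width: 85.3
grasp_force: 5.1
```

Run:
```python
from h import *
rep('t7.png')
```

```text
C [638.8  76.2] size [130.2  11.9] ang -13.8 | rail x,y -52.0 16.6 ang -0.2 | tool in block -61.1 -1.0 tool ang -13.7 pos [579.2  89.7   3.1] F [-11.2   2.2   7.6] 8.9
```

{"op": "servo_tool", "data": {
  "rotation": [
    [0, 0, 0],
    [0, 0, 0],
    [0, 0, 0]
  ],
  "slide": [
    [0.007, -0.0017, 0],
    [0.015, -0.0036, 0],
    [0.015, -0.0036, 0]
  ],
  "grip": [1, 1, 1]
}}

```text
clock: 9.28
position: [579.0, 89.6, 3.0]
ee_rot: [0.119, 0.993, -0.002, -0.007]
contact_force: [-19.3, 8.3, 13.2]
gripper_width: 85.2
grasp_force: 10.2
```

The arm has stalled against the rail: the force doubled with no motion. I'll back off, lift and check.

{"op": "servo_tool", "data": {
  "rotation": [
    [0, 0, 0],
    [0, 0, 0],
    [0, 0, 0],
    [0, 0, 0],
    [0, 0, 0],
    [0, 0, 0],
    [0, 0, 0],
    [0, 0, 0]
  ],
  "slide": [
    [-0.03, 0.007, 0],
    [-0.12, 0.03, 0],
    [-0.25, 0.06, 0.02],
    [-0.35, 0.085, 0.2],
    [-0.5, 0.085, 0.4],
    [-0.7, 0.085, 0.6],
    [-0.8, 0.085, 0.7],
    [-0.8, 0.085, 0.7]
  ],
  "grip": [1, 1, 1, 1, 1, 1, 1, 1]
}}

```text
clock: 10.28
position: [426.3, 107.2, 145.2]
ee_rot: [0.118, 0.993, 0.002, 0.002]
contact_force: [0.3, -0.0, 0.2]
gripper_width: 85.8
grasp_force: 0.0
```

Run:
```python
from h import *
rep('t8.png')
i=cv2.imread('pics/t8.png')[90:250,160:426]; cv2.imwrite('pics/c8.png',cv2.resize(i,None,fx=3,fy=3,interpolation=cv2.INTER_CUBIC))
snap('scene','s8.png')
i=cv2.imread('pics/s8.png')[140:360,190:480]; cv2.imwrite('pics/cs8.png',cv2.resize(i,None,fx=2.6,fy=2.6,interpolation=cv2.INTER_CUBIC))
```

```text
C [638.8  76.2] size [130.2  12. ] ang -13.9 | rail x,y -52.0 16.7 ang -0.3 | tool in block -213.5 -21.0 tool ang -13.6 pos [426.5 107.1 144.1] F [-0.4  0.2  0.2] 10.325
```

View pics/c8.png

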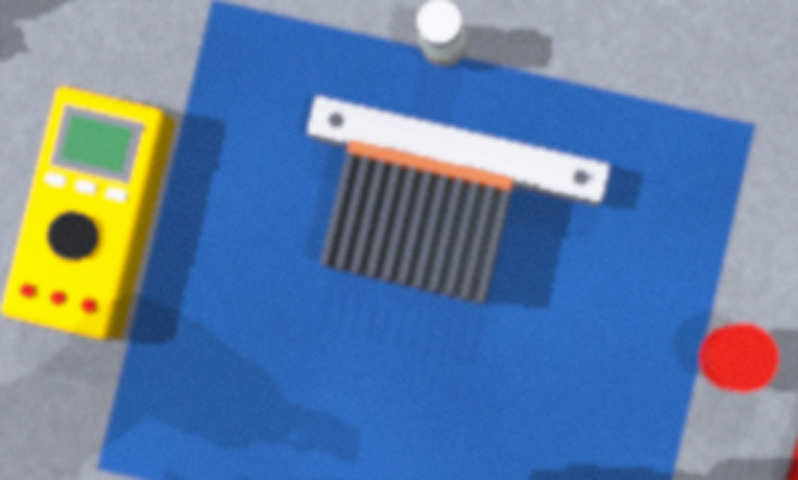

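View pics/cs8.png

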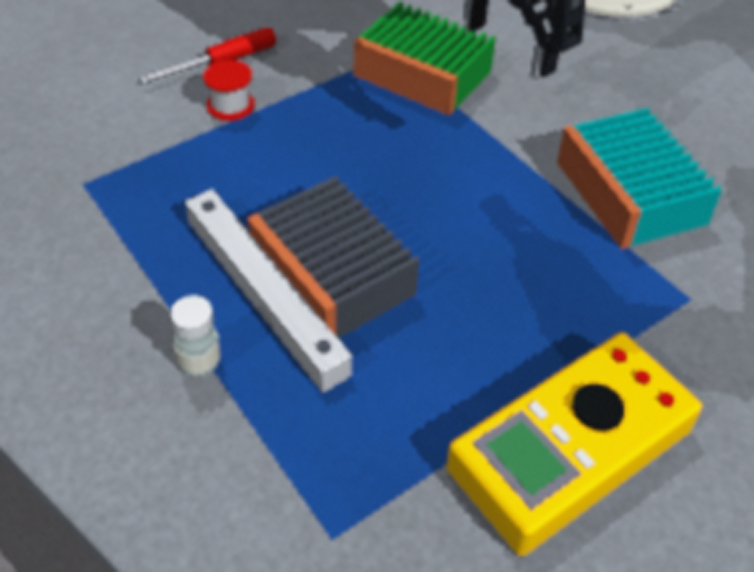

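The copper face lies along the rail from crop (348,145) to (512,183), inside the rail's ends at (308,133) and (602,202). No gap shows in either view, and the arm is clear.

```bash
python3 -c "
from bench import job_done; print(job_done())"
```

```text
the job is handed in; nothing more can be done
None
```

I handed the job in: the heat sink's copper face measures flush against the rail (within about 2 mm and 0.3°), its middle about 17 mm off the rail's middle, and the arm is clear; the hand-in call returned no verdict.

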